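# Load the disc cutter

## Task

Load the jeweller's disc cutter: press down on top of the brass sheet that lies on the sprung floor of the cutter's feed channel, just firmly enough to grip it, and draw it toward you into the slot until it is fully home against the stop. Then stand the steel punch with the red band, upright, in the cutter's round hole so that it rests on the sheet, and let go. Do not mark the soft sheet by pressing hard, keep it fully home, and leave the two doming punches and the mallet where they are.

Things in the scene. Friction and masses are not known exactly. Their poses are not given: they have to be found in the camera images.
- cutter: Steel disc cutter, fixed, 210 long (x) by 160 wide (y), yaw within 20 degrees. Let into the bench, height varies by 12. Origin under the bed; x points from the head (near the robot) to the bed's rear, z up. Head: x -115 to -45, 44.5 high. Bed: a channel 63.5 wide along y = 0 between aluminium rails (tops at z = 25.5), from the slot mouth at x = -45 to a rear wall at x = 80, 38 high.
- cutter_hole (a point): Centre of the punch hole's mouth on the head's top face, (-75, 0, 44.5) in the cutter's frame. The hole is 22.4 across with a 3 mm chamfer and goes straight down through the 18 thick top plate into the slot; below it lies the sheet, when home, or else the bed.
- cutter_stop (a point): Middle of the stop face that closes the slot, hidden under the top plate, at (-100, 0, 24) in the cutter's frame, 12 tall; the sheet's front edge meets it when fully home. Slot as wide as the channel. Channel and slot share one sprung floor, at z = 20 when free, staying level: it gives softly (under 5 N) for 1 to 4.5 mm, different each time, then is firm (15 N per mm).
- sheet: Loose brass sheet, 110 (x) by 60 (y) by 4 thick, 0.18 to 0.29 kg, flat in the channel, top 1.5 below the rails. Origin at the centre of its underside; x as the cutter's. Home: origin at (-45, 0, 20) in the cutter's frame, 59 to 65 from the start. Only friction from above moves it: until pressed down to the firm part the fingers slip; then 10 to 18 N draws it, over 25 N marks it.
- punch: Loose steel punch with a red band near its top: a round bar 20 across, 70 tall, bevelled ends, 0.16 kg, upright on the dark wooden stand. Origin at the centre of its foot, z up. Seated in the hole on the sheet its foot is at z = 22 to 24 in the cutter's frame and its top at 92 to 94.
- stand: Dark wooden board fixed to the bench, 210 (x) by 70 (y) by 12 high, on which the three punches stand in a row along x, about 70 apart, in any order. Origin at the centre of its underside.
- domer0: Dark doming punch with a ball head, foot 22 across, ball 22 across, 69 tall, standing on the stand. Bystander. Origin at the centre of its foot.
- domer1: Dark doming punch with a ball head, foot 22 across, ball 16 across, 64 tall, standing on the stand. Bystander. Origin at the centre of its foot.
- mallet: Small wooden mallet lying on the bench, handle along its x, head 44 across and 80 wide at x = 70; 44 high. Bystander. Origin under the handle.
There are look-alikes about, which are no part of the job. Of the things like the sheet, leave any that is blue or purple; of the rest the larger one is meant.

How it is judged (in metres and radians):
On the way, in this order (a step that is already met when the one before it is completed fails the run):
1. the sheet is drawn fully home: its front edge within 2 mm of the stop, the punch not yet in the hole (x of sheet in the frame of cutter below -0.043 m and horizontal distance between punch and cutter_hole above 0.03 m), for 0.2 s.
2. the punch stands in the hole on the sheet (horizontal distance between punch and cutter_hole below 0.004 m and z of punch in the frame of sheet below 0.0058 m), for 0.2 s.
At the end, for the whole second after the job is handed in: The sheet's front edge is within 2 mm of the stop in the slot; the red-banded punch stands in the hole (foot within 4 mm of the hole's axis, tilt under 0.15 rad), resting on the sheet (foot within about 1.8 mm of the sheet's top); both at rest and the punch released (all of step 2 and x of sheet in the frame of cutter below -0.043 m and z of punch in the frame of sheet above 0.0022 m and angle between punch's own z axis and vertical below 0.15 rad and linear speed of each of punch, sheet below 0.02 m/s); the robot touches nothing.
It fails at once if the sheet is pressed with more than 25 N by the fingers (contact force between the fingers and sheet above 25 N).
It fails at once if a doming punch is tipped or moved more than 25 mm (distance of any of domer0, domer1 from where it was at the start of the episode above 0.025 m or angle between any of domer0, domer1's own z axis and vertical above 0.4 rad).
It fails at once if the mallet is moved more than 25 mm (distance of mallet from where it was at the start of the episode above 0.025 m).
It also fails if it takes over 56 s, if anything falls off the work surface, if the arm or the gripper's body presses on something with over 40 N, if the wrist force passes 120 N, or if a joint passes its speed limit or range.

## Robot

A 6-joint arm with a two-finger parallel gripper is mounted at the origin on the work surface. World frame = base frame: x ahead of the robot, y to its left, z up, the work surface at z = 0. Lengths are in mm, angles in rad, forces in N, time in s.
With the tool pointing down it reaches from about 300 to 750 mm from the base axis. Payload 8.5 kg.
Tool frame: the origin (TCP) lies midway between the tips of the shut fingers; the grasp point (between the pads) lies 19 mm behind it; z points along the fingers, y is the direction in which the jaws open and shut (so a half turn about z gives the same grasp; the last joint's range is limited). The gripper opens to 88 mm and grips with 3 to 60 N. Pads are 18 mm wide; open, the fingers measure 123 mm over their backs; the gripper's body (75 mm by 187 mm) begins 45 mm behind the grasp point.
Start: joints at [-1.449, 0.381, 1.297, -0, 1.464, -0.215], TCP at [181.751, -519.083, 214.048] pointing down, gripper open.
Joint ranges: [-3.11, 3.11], [-0.89, 2.33], [0.22, 2.48], [-1.42, 4.56], [0.17, 2.85], [-2.88, 2.88]. Speed limits (rad/s): [2.39, 2.39, 3.14, 3.14, 3.14, 3.14].

## Interface

Orientations are given as a unit quaternion [x, y, z, w].
In Python, from bench import robot, viewer, order, spotter gives the robot as it stands.
- The arm moves only by the tool step_arm, never from a script. Its argument "steps" is one flat list of numbers, 7 for each row, row after row: the shift along the tool's x, y, z scaled (see below), then the turn, a rotation vector about the tool's x, y, z scaled (see below), then the closure, from 0 (fully open) to 1 (shut). A call has exactly 8 rows; each row shifts and turns the commanded pose from where the row before left it, along the tool's axes as they then stand; what a row does not reach is not made up. The controller multiplies each number of a shift by 0.04 m and each number of a turn by 0.15 rad. A row lasts 1/8 s, in which the tool goes at most 62.5 mm and 10.7 degrees, less where a joint would pass 70% of its speed; a pose out of reach is approached as far as the arm can. A call with a number of a shift or a turn outside -1 to 1 is refused whole. A call with a gripper value outside its range is refused whole. The fingers move at their own pace and stop on an object; "newtons" is the grip in N (left out, the last holds). Time passes only in rows, so rows that do not move let the fingers close, or fill a call up. It gives the time, the measured TCP pose, the force and the opening at its end, in the units of the state.
- robot.sense(): the state, without advancing time (a new reading comes with each control period).
- viewer.read_camera(name): name is "scene" or "top" or "wrist"; returns a dict with "frame" (400x640x3 uint8, red, green, blue), "camera_matrix" (3x3 intrinsics, pixels), "R" (3x3) and "t" (3): a world point X has camera coordinates R X + t; the wrist camera has in their place "hand_eye" (4x4, takes a point from camera to tool coordinates, whose origin is the TCP and whose axes are the flange's). Camera axes: x right, y down, z forward; pixel columns grow to the right and rows downward; lengths in mm; the calibration is good to about 2 mm. A picture is of the moment at which its call begins: read the wrist's pose just before it. There is no depth.
- order.close_job(): hands the job in, once; it reports no verdict.
Trained networks look in a picture, given as the dict that the camera call returned (one of the last four; its "shot" number tells which), for a name from the list of things; names that differ only in an ending like _2 or _b are one class to them, and where a whole thing is asked for, a point or a joint stands for the part that bears it (a point fixed in the world has none). Each returns a list of dicts, best first, with "conf" (0 to 1); they miss things now and then, are a little off and sometimes report something else, mostly with a low value. They report only what shows in the picture. A call takes as long as a camera call. They do not tell look-alikes from the thing itself.
- spotter.recognise(thing, picture): "bbox" ([left, top, width, height] in pixels, round what is visible of it).
- spotter.outline_of(thing, picture): "mask" (400x640 bool, what is visible of it) and "bbox" ([left, top, width, height] in pixels, round what is visible of it).
- spotter.mark_of(thing, picture): "at" ([column, row] in pixels: a listed point, or the origin of a listed thing).
The state is a dict: "t": time; "qpos": joint angles; "qvel": joint speeds; "effort": joint torques, N m; "ee_pos": TCP position; "orientation": TCP orientation; "wrist_force": force on the tool from outside, world axes, zero at the start; "wrist_torque": the same for the moment, N m; "finger_gap": finger opening in mm.
Only numpy, scipy, OpenCV 4.12 (cv2) and the standard library are available. Lean on these libraries where they do the work, as an engineer would, in place of code of your own. Each camera call takes 0.05 s, during which the arm holds its last target. There are 200 camera calls.

## Working session

There is one attempt and no reset: what is moved stays moved. The work goes in short steps, Python scripts to look and compute and a tool call to move; the robot and the scene stay as the last step left them, time stands still between calls to the robot, and variables do not carry over. Pictures are saved under pics/ and viewed, about 8 in all and at most 12, crops included, and the job is handed in when it is done.

Besides the shell and the picture viewer there is one more tool, called after "Request:" as name(argument=value, ...) on one line, values as JSON. step_arm: Moves the arm, as the interface text tells. Its arguments: {"type":"object","properties":{"steps":{"type":"array"},"newtons":{"type":"number"}},"required":["steps"]}

```bash
mkdir -p pics; ls; cat > h.py <<'E'
import numpy as np, cv2
from bench import robot, viewer, order, spotter
from scipy.spatial.transform import Rotation as Rn
def save(p,n,box=None,s=1):
    f=p["frame"][:,:,::-1]
    if box: l,t,w,h=box; f=f[t:t+h,l:l+w]
    cv2.imwrite(f"pics/{n}.png",cv2.resize(f,None,fx=s,fy=s,interpolation=cv2.INTER_CUBIC))
def ext(p,st=None):
    if "R" in p: return np.array(p["R"]),np.array(p["t"])
    H=np.array(p["hand_eye"]); Rt=Rn.from_quat(st["orientation"]).as_matrix()
    Rc=Rt@H[:3,:3]; c=Rt@H[:3,3]+np.array(st["ee_pos"])
    return Rc.T,-Rc.T@c
def ray(p,uv,z,st=None):
    R,t=ext(p,st); K=np.array(p["camera_matrix"]); c=-R.T@t
    d=R.T@np.linalg.inv(K)@np.array([uv[0],uv[1],1.]); return c+d*(z-c[2])/d[2]
def proj(p,X,st=None):
    R,t=ext(p,st); q=(np.atleast_2d(X)@R.T+t)@np.array(p["camera_matrix"]).T; return q[:,:2]/q[:,2:]
E
python3 - <<'E'
from h import *
st=robot.sense(); print({k:np.round(v,3) for k,v in st.items()})
for n in("scene","top"):
    p=viewer.read_camera(n); save(p,n,s=1.25)
    R,t=ext(p);print(n,np.round(-R.T@t),np.round(R,2).tolist(),p["camera_matrix"][0][0])
    for th in("cutter","sheet","punch","stand","domer0","domer1","mallet"):
        print(th,[(np.round(d["bbox"]).tolist(),round(d["conf"],2)) for d in spotter.recognise(th,p)],[(np.round(d["at"]).tolist(),round(d["conf"],2)) for d in spotter.mark_of(th,p)])
    for th in("cutter_hole","cutter_stop"): print(th,[(np.round(d["at"],1).tolist(),round(d["conf"],2)) for d in spotter.mark_of(th,p)])
E
```

```text
pics
{'t': np.float64(0.0), 'qpos': array([-1.449,  0.381,  1.298,  0.   ,  1.464, -0.215]), 'qvel': array([ 0.001,  0.001, -0.   , -0.   , -0.001,  0.   ]), 'effort': array([ 2.0000e-03, -4.3792e+01, -2.2456e+01,  7.1000e-02,  3.5000e-02,
       -0.0000e+00]), 'ee_pos': array([ 181.717, -518.777,  213.435]), 'orientation': array([ 0.986,  0.168,  0.   , -0.001]), 'wrist_force': array([-0.454,  0.325,  0.105]), 'wrist_torque': array([ 0.051,  0.009, -0.035]), 'finger_gap': np.float64(88.17)}
scene [1130.  282.  733.] [[-0.58, 0.82, 0.02], [0.58, 0.43, -0.69], [-0.57, -0.39, -0.72]] 363.27807155943265
cutter [([290.0, 174.0, 96.0, 83.0], 0.74), ([458.0, 231.0, 16.0, 27.0], 0.55)] [([337.0, 217.0], 0.95)]
sheet [([268.0, 248.0, 20.0, 26.0], 0.92), ([304.0, 294.0, 40.0, 20.0], 0.88), ([309.0, 201.0, 42.0, 29.0], 0.86), ([228.0, 199.0, 44.0, 26.0], 0.59)] [([329.0, 215.0], 0.97), ([280.0, 258.0], 0.94), ([322.0, 307.0], 0.86), ([249.0, 211.0], 0.75)]
punch [([467.0, 215.0, 14.0, 22.0], 0.75)] [([466.0, 234.0], 0.49)]
stand [([428.0, 222.0, 54.0, 68.0], 0.69)] [([454.0, 255.0], 0.59)]
dom
[... 525 characters left out ...]
 90.0, 108.0], 0.71)] [([321.0, 214.0], 0.62)]
sheet [([262.0, 110.0, 31.0, 31.0], 0.9), ([378.0, 148.0, 51.0, 35.0], 0.84), ([307.0, 186.0, 34.0, 43.0], 0.82)] [([325.0, 206.0], 0.94), ([278.0, 126.0], 0.9), ([335.0, 140.0], 0.67), ([400.0, 166.0], 0.66), ([310.0, 253.0], 0.54)]
punch [([174.0, 269.0, 21.0, 10.0], 0.62)] [([185.0, 273.0], 0.61), ([311.0, 245.0], 0.21)]
stand [([179.0, 196.0, 30.0, 91.0], 0.87)] [([192.0, 242.0], 0.56)]
domer0 [] [([183.0, 247.0], 0.55), ([191.0, 212.0], 0.51)]
domer1 [] [([183.0, 247.0], 0.55), ([191.0, 212.0], 0.51)]
mallet [([425.0, 209.0, 60.0, 80.0], 0.9)] [([453.0, 250.0], 0.61)]
cutter_hole [([310.2, 242.3], 0.61)]
cutter_stop [([311.0, 256.3], 0.83)]
```

View pics/top.png

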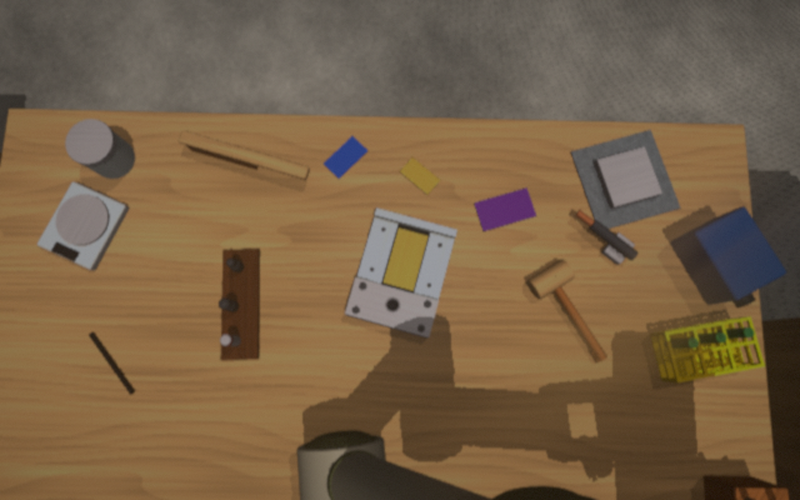

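View pics/scene.png

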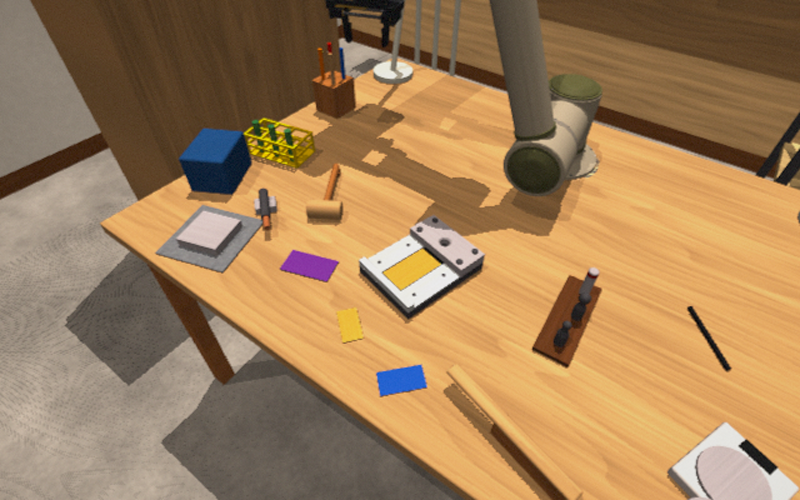

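The sheet candidates in the top picture (raw pixels) are:
- brass in the channel, (324,206), large
- brass on the bench, (335,140), small
- blue, (278,126)
- purple, (403,166)

The one in the channel is the larger brass sheet, so it fits. The red-banded punch stands at the stand's near end, at (183,272). I'll triangulate roughly and work out where to look from close up.

```bash
cat >> h.py <<'E'
def tri(obs):
    A=[];b=[]
    for p,uv,st in obs:
        R,t=ext(p,st);c=-R.T@t;d=R.T@np.linalg.inv(np.array(p["camera_matrix"]))@np.array([uv[0],uv[1],1.]);d/=np.linalg.norm(d)
        M=np.eye(3)-np.outer(d,d);A.append(M);b.append(M@c)
    return np.linalg.lstsq(np.vstack(A),np.hstack(b),rcond=None)[0]
E
python3 - <<'E'
from h import *
s=viewer.read_camera("scene");t=viewer.read_camera("top")
for th in("cutter_hole","cutter_stop","sheet","cutter","punch"):
    a=spotter.mark_of(th,s);b=spotter.mark_of(th,t)
    if a and b: print(th,a[0]["at"],b[0]["at"],np.round(tri([(s,a[0]["at"],0),(t,b[0]["at"],0)]),1))
w=viewer.read_camera("wrist");print(np.round(w["hand_eye"],2).tolist(),w["camera_matrix"][0][0])
t=np.array([[310.2,242.3],[325,206]]);T=viewer.read_camera("top")
save(T,"crop",(160,100,280,190),2.8)
print(ray(T,t[0],40),ray(T,t[1],18),ray(T,(185,273),12))
E
```

```text
cutter_hole [350.3, 194.6] [311.4, 241.5] [526.  -45.4  42.8]
cutter_stop [360.2, 192.4] [313.0, 253.6] [495.2 -42.1  30. ]
sheet [278.4, 260.8] [401.6, 165.3] [ 730.  -226.9 -146.4]
cutter [334.5, 216.9] [321.9, 216.0] [ 5.883e+02 -6.170e+01  3.000e-01]
punch [468.0, 235.3] [324.1, 207.4] [580.1  97.  151.2]
[[-0.0, -0.95, -0.31, 79.82], [1.0, -0.0, 0.0, 0.21], [-0.0, -0.31, 0.95, -170.85], [0.0, 0.0, 0.0, 1.0]] 309.8972240698973
[520.34942069 -34.95515704  40.        ] [609.72530645 -67.84642573  18.        ] [444.27254784 256.71957463  12.        ]
```

View pics/crop.png

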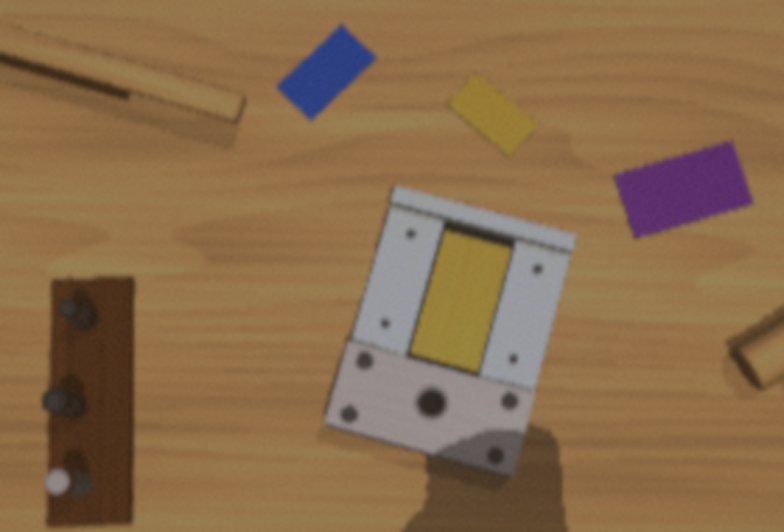

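Request:
step_arm(steps=[0, 0, 0, 0, 0, 1, 1, 0, 0, 0, 0, 0, 1, 1, 0, 0, 0, 0, 0, 1, 1, 0, 0, 0, 0, 0, 1, 1, 0, 0, 0, 0, 0, 0.11, 1, 0.53, -0.99, 0.05, 0, 0, 0, 1, 0.53, -0.99, 0.05, 0, 0, 0, 1, 0.53, -0.99, 0.05, 0, 0, 0, 1], newtons=20)

```text
t: 3.4
ee_pos: [276.5, -421.4, 208.0]
orientation: [0.99, -0.138, 0.0, 0.0]
wrist_force: [-0.3, -0.9, 0.9]
finger_gap: 10.3
```

Request:
step_arm(steps=[0.53, -0.99, 0.05, 0, 0, 0, 1, 0.53, -0.99, 0.05, 0, 0, 0, 1, 0.53, -0.99, 0.05, 0, 0, 0, 1, 0.53, -0.99, 0.05, 0, 0, 0, 1, 0.53, -0.99, 0.05, 0, 0, 0, 1, 0.53, -0.99, 0.05, 0, 0, 0, 1, 0.53, -0.99, 0.05, 0, 0, 0, 1, 0.53, -0.99, 0.05, 0, 0, 0, 1])

```text
t: 4.4
ee_pos: [527.1, -163.6, 192.1]
orientation: [0.99, -0.138, 0.0, 0.0]
wrist_force: [-0.7, 0.3, -0.1]
finger_gap: 0.5
```

Request:
step_arm(steps=[0.53, -0.98, 0, 0, 0, 0, 1, 0.53, -0.98, 0, 0, 0, 0, 1, 0.3, -0.6, 0, 0, 0, 0, 1, 0, 0, 0, 0, 0, 0, 1, 0, 0, 0, 0, 0, 0, 1, 0, 0, 0, 0, 0, 0, 1, 0, 0, 0, 0, 0, 0, 1, 0, 0, 0, 0, 0, 0, 1])

```text
t: 5.4
ee_pos: [606.5, -81.8, 192.2]
orientation: [0.99, -0.14, 0.0, 0.0]
wrist_force: [-0.2, -0.2, -0.1]
finger_gap: 0.5
```

```bash
python3 - <<'E'
from h import *
st=robot.sense();w=viewer.read_camera("wrist");save(w,"w1",s=1.25)
print(np.round(st["ee_pos"],1),np.round(st["orientation"],4))
for th in("cutter_hole","cutter_stop","sheet","cutter"):
    print(th,[(np.round(d["at"],1).tolist(),round(d["conf"],2)) for d in spotter.mark_of(th,w)])
for d in spotter.outline_of("sheet",w):
    m=d["mask"].astype(np.uint8); c=max(cv2.findContours(m,0,2)[0],key=cv2.contourArea)
    print(d["bbox"],d["conf"],cv2.boxPoints(cv2.minAreaRect(c)).round(1).tolist())
E
```

```text
[606.5 -81.8 192.2] [ 9.902e-01 -1.396e-01  1.000e-04  0.000e+00]
cutter_hole []
cutter_stop []
sheet [([281.6, 5.1], 0.79), ([133.8, 15.9], 0.76), ([455.2, 26.0], 0.74), ([304.2, 180.9], 0.56)]
cutter [([69.3, 259.4], 0.64)]
[96.9, 3.1, 65.1, 59.7] 0.89 [[94.69999694824219, 49.5], [113.19999694824219, -13.5], [159.8000030517578, 0.20000000298023224], [141.3000030517578, 63.29999923706055]]
[240.0, 1.9, 79.8, 40.4] 0.8 [[236.1999969482422, 14.5], [252.10000610351562, -25.200000762939453], [321.20001220703125, 2.5], [305.29998779296875, 42.099998474121094]]
[271.1, 128.6, 62.0, 92.6] 0.65 [[273.8999938964844, 126.5999984741211], [329.8999938964844, 125.9000015258789], [331.20001220703125, 222.0], [275.1000061035156, 222.6999969482422]]
[395.2, 0.2, 120.4, 79.1] 0.56 [[387.5, 31.700000762939453], [486.8999938964844, -34.599998474121094], [520.2000122070312, 15.199999809265137], [420.70001220703125, 81.5]]
```

View pics/w1.png

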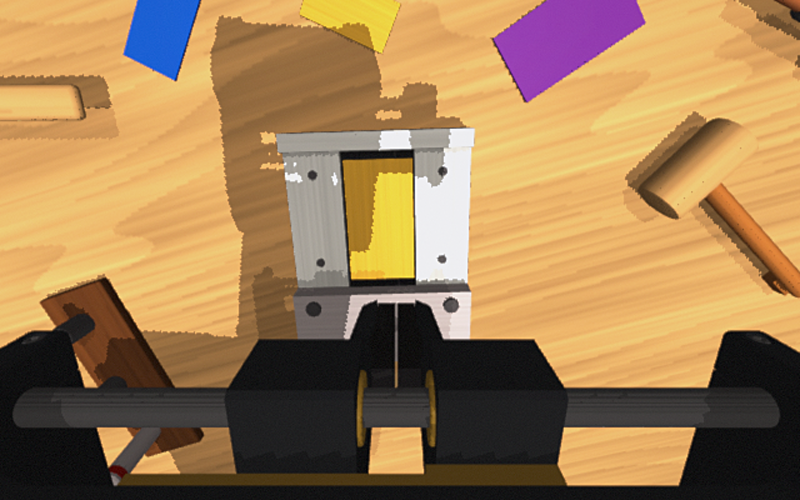

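The wrist view shows the brass sheet in the channel at raw (304,175), the rear wall at row ~108, the head's rear edge at row ~235 and the fingers above the head. I'll enlarge it and fit the cutter's pose.

```bash
python3 - <<'E'
from h import *
st=robot.sense();w=viewer.read_camera("wrist");save(w,"w2",(210,95,180,180),3.3)
E
```

```text
(no output)
```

View pics/w2.png

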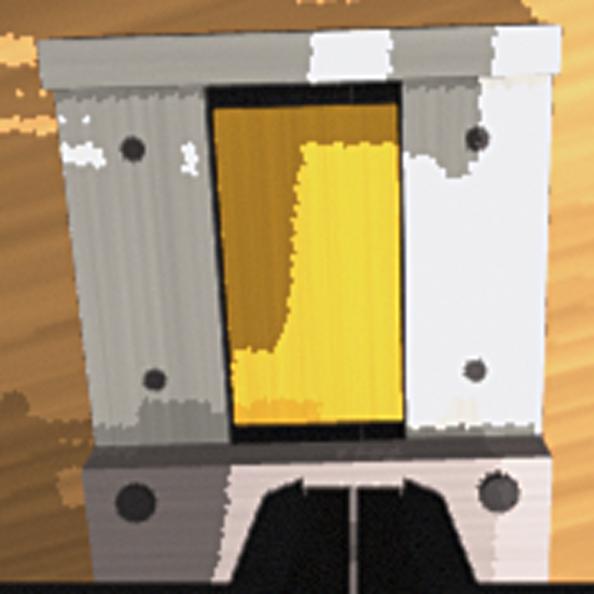

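```bash
cat > fit.py <<'E'
from h import *
from scipy.optimize import least_squares
st=robot.sense();w=viewer.read_camera("wrist")
c=lambda a:np.array(a)/3.3+[210,95]
X=np.array([[95,80,38],[95,-80,38],[-45,80,44.5],[-45,-80,44.5],[80,80,38],[80,-80,38],[-45,31.75,25.5],[-45,-31.75,25.5]],float)
U=c([[39,41],[561,26],[85,466],[551,459],[42,92],[561,75],[231,444],[406,440]])
def T(q,P): a=q[3];R=np.array([[np.cos(a),-np.sin(a),0],[np.sin(a),np.cos(a),0],[0,0,1]]);return P@R.T+q[:3]
r=least_squares(lambda q:(proj(w,T(q,X),st)-U).ravel(),[595,-61,-5,-.28],loss="soft_l1")
q=r.x;print("cutter",q.round(3));print((proj(w,T(q,X),st)-U).round(1).tolist())
S=c([[213,109],[399,103],[404,423],[234,425]])
for u in S:
    g=ray(w,u,q[2]+24,st);print("sheet corner in cutter",(T([0,0,0,-q[3]],(g-q[:3])[None])).round(1))
print("hole",T(q,np.array([[-75,0,44.5.__float__()]])),"press",T(q,np.array([[45,0,24.]])))
for n in("top","scene"):
    p=viewer.read_camera(n);print(n,proj(p,T(q,np.array([[-75,0,44.5]]))),[d["at"] for d in spotter.mark_of("cutter_hole",p)])
E
python3 fit.py
```

```text
cutter [ 5.8939e+02 -6.3142e+01 -6.4000e-01 -2.5200e-01]
[[-0.3, 0.2], [0.4, 0.0], [-0.7, 0.9], [0.2, -0.7], [0.5, -0.0], [-0.1, 0.6], [-0.3, -0.4], [0.3, -0.5]]
sheet corner in cutter [[72.1 29.8 24. ]]
sheet corner in cutter [[ 72.3 -30.6  24. ]]
sheet corner in cutter [[-39.7 -30.9  24. ]]
sheet corner in cutter [[-38.8  30.1  24. ]]
hole [[516.75697521 -44.44833102  43.85997894]] press [[632.96957668 -74.35871819  23.35997894]]
top [[314.2704832  243.81067499]] []
scene [[355.71880868 192.94222297]] [[351.6, 193.0]]
```

Request:
step_arm(steps=[0.33, -0.17, 0, 0, 0, -0.19, 1, 0.33, -0.17, 0.8, 0, 0, 0, 1, 0, 0, 0.9, 0, 0, 0, 1, 0, 0, 0.9, 0, 0, 0, 1, 0, 0, 0.9, 0, 0, 0, 1, 0, 0, 0.2, 0, 0, 0, 1, 0, 0, 0, 0, 0, 0, 1, 0, 0, 0, 0, 0, 0, 1])

```text
t: 7.0
ee_pos: [636.6, -75.4, 45.7]
orientation: [0.992, -0.125, 0.001, 0.0]
wrist_force: [-0.4, -0.3, -0.8]
finger_gap: 0.7
```

Request:
step_arm(steps=[0, 0, 0.2, 0, 0, 0, 1, 0, 0, 0.2, 0, 0, 0, 1, 0, 0, 0.08, 0, 0, 0, 1, 0, 0, 0, 0, 0, 0, 1, 0, 0, 0, 0, 0, 0, 1, 0, 0, 0, 0, 0, 0, 1, 0, 0, 0, 0, 0, 0, 1, 0, 0, 0, 0, 0, 0, 1])

```text
t: 8.0
ee_pos: [635.8, -75.2, 24.9]
orientation: [0.992, -0.125, 0.0, 0.0]
wrist_force: [0.4, -0.2, -0.3]
finger_gap: 0.6
```

Request:
step_arm(steps=[0, 0, 0.0125, 0, 0, 0, 1, 0, 0, 0.0125, 0, 0, 0, 1, 0, 0, 0.0125, 0, 0, 0, 1, 0, 0, 0.0125, 0, 0, 0, 1, 0, 0, 0, 0, 0, 0, 1, 0, 0, 0, 0, 0, 0, 1, 0, 0, 0, 0, 0, 0, 1, 0, 0, 0, 0, 0, 0, 1])

```text
t: 9.0
ee_pos: [635.7, -75.2, 22.9]
orientation: [0.992, -0.125, 0.0, -0.0]
wrist_force: [-0.1, 0.8, -0.7]
finger_gap: 0.4
```

Request:
step_arm(steps=[0, 0, 0.0125, 0, 0, 0, 1, 0, 0, 0.0125, 0, 0, 0, 1, 0, 0, 0, 0, 0, 0, 1, 0, 0, 0, 0, 0, 0, 1, 0, 0, 0, 0, 0, 0, 1, 0, 0, 0, 0, 0, 0, 1, 0, 0, 0, 0, 0, 0, 1, 0, 0, 0, 0, 0, 0, 1])

```text
t: 10.0
ee_pos: [635.7, -75.2, 21.9]
orientation: [0.992, -0.125, 0.0, 0.0]
wrist_force: [-0.5, 0.1, -0.5]
finger_gap: 0.2
```

Request:
step_arm(steps=[0, 0, 0.0125, 0, 0, 0, 1, 0, 0, 0.0125, 0, 0, 0, 1, 0, 0, 0, 0, 0, 0, 1, 0, 0, 0, 0, 0, 0, 1, 0, 0, 0, 0, 0, 0, 1, 0, 0, 0, 0, 0, 0, 1, 0, 0, 0, 0, 0, 0, 1, 0, 0, 0, 0, 0, 0, 1])

```text
t: 11.0
ee_pos: [635.7, -75.2, 20.8]
orientation: [0.992, -0.125, 0.0, -0.0]
wrist_force: [0.8, 0.1, -0.4]
finger_gap: 0.2
```

Request:
step_arm(steps=[0, 0, 0.0125, 0, 0, 0, 1, 0, 0, 0.0125, 0, 0, 0, 1, 0, 0, 0.0125, 0, 0, 0, 1, 0, 0, 0, 0, 0, 0, 1, 0, 0, 0, 0, 0, 0, 1, 0, 0, 0, 0, 0, 0, 1, 0, 0, 0, 0, 0, 0, 1, 0, 0, 0, 0, 0, 0, 1])

```text
t: 12.0
ee_pos: [635.7, -75.2, 19.4]
orientation: [0.992, -0.125, -0.0, 0.0]
wrist_force: [0.7, -0.7, 0.6]
finger_gap: 0.1
```

Request:
step_arm(steps=[0, 0, 0.0125, 0, 0, 0, 1, 0, 0, 0.0125, 0, 0, 0, 1, 0, 0, 0, 0, 0, 0, 1, 0, 0, 0, 0, 0, 0, 1, 0, 0, 0, 0, 0, 0, 1, 0, 0, 0, 0, 0, 0, 1, 0, 0, 0, 0, 0, 0, 1, 0, 0, 0, 0, 0, 0, 1])

```text
t: 13.0
ee_pos: [635.7, -75.2, 18.4]
orientation: [0.992, -0.125, 0.0, 0.0]
wrist_force: [0.2, 0.8, -0.7]
finger_gap: 0.4
```

Request:
step_arm(steps=[0, 0, 0.0125, 0, 0, 0, 1, 0, 0, 0.0125, 0, 0, 0, 1, 0, 0, 0.0125, 0, 0, 0, 1, 0, 0, 0, 0, 0, 0, 1, 0, 0, 0, 0, 0, 0, 1, 0, 0, 0, 0, 0, 0, 1, 0, 0, 0, 0, 0, 0, 1, 0, 0, 0, 0, 0, 0, 1])

```text
t: 14.0
ee_pos: [635.8, -75.2, 16.9]
orientation: [0.992, -0.125, 0.0, -0.0]
wrist_force: [0.4, 0.6, -0.9]
finger_gap: 0.7
```

```bash
python3 - <<'E'
from h import *
F=[]
for i in range(3):
    F.append(robot.sense()["wrist_force"]); w=viewer.read_camera("wrist")
print(np.mean(F,0)); save(w,"w3",(200,130,240,150),3.3)
E
```

```text
[ 0.45871973  0.02426972 -0.44168973]
```

View pics/w3.png

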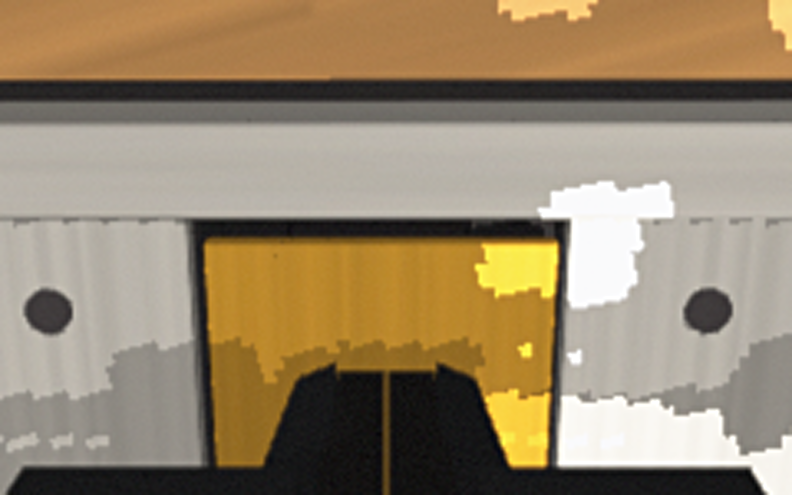

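```bash
python3 - <<'E'
from h import *
st=robot.sense();w=viewer.read_camera("wrist")
c=lambda a:np.array(a)/3.3+[200,130]
for z in (10,12,14,16,18,20,22):
    a,b=[ray(w,c(u),z,st) for u in((205,239),(559,239))]; e,f=[ray(w,c(u),z+1.5,st) for u in((189,221),(570,221))]
    print(z,np.linalg.norm(a-b).round(1),np.linalg.norm(e-f).round(1),a.round(1),b.round(1))
E
```

```text
10 64.9 68.9 [663.2 -48.7  10. ] [ 647.  -111.5   10. ]
12 64.2 68.1 [663.8 -49.2  12. ] [ 647.8 -111.4   12. ]
14 63.5 67.3 [664.3 -49.7  14. ] [ 648.5 -111.2   14. ]
16 62.7 66.5 [664.9 -50.3  16. ] [ 649.3 -111.    16. ]
18 62.0 65.8 [665.5 -50.8  18. ] [ 650.  -110.8   18. ]
20 61.3 65.0 [666.  -51.3  20. ] [ 650.8 -110.6   20. ]
22 60.5 64.2 [666.6 -51.8  22. ] [ 651.5 -110.5   22. ]
```

```bash
python3 - <<'E'
from h import *
st=robot.sense();w=viewer.read_camera("wrist");H=np.array(w["hand_eye"]);K=np.array(w["camera_matrix"])
print(H.round(3).tolist(),K.tolist())
for X in([0,0,0],[9,0,0],[9,0,-19],[9,17,0],[9,17,-19],[9,-17,0],[9,0,-40]):
    q=K@(H[:3,:3].T@(np.array(X)-H[:3,3])); q=q/q[2]; print(X,((q[:2]-[200,130])*3.3).round(0))
E
```

```text
[[-0.0, -0.951, -0.308, 80.004], [1.0, -0.001, 0.0, 0.385], [-0.0, -0.308, 0.951, -170.852], [0.0, 0.0, 0.0, 1.0]] [[309.8972240698973, 0.0, 316.56420743184134], [0.0, 309.8972240698973, 198.64663596589875], [0.0, 0.0, 1.0]]
[0, 0, 0] [382. 355.]
[9, 0, 0] [382. 309.]
[9, 0, -19] [382. 354.]
[9, 17, 0] [477. 309.]
[9, 17, -19] [487. 354.]
[9, -17, 0] [288. 309.]
[9, 0, -40] [382. 417.]
```

Request:
step_arm(steps=[0, 0, 0.0125, 0, 0, 0, 1, 0, 0, 0.0125, 0, 0, 0, 1, 0, 0, 0.0125, 0, 0, 0, 1, 0, 0, 0.0125, 0, 0, 0, 1, 0, 0, 0, 0, 0, 0, 1, 0, 0, 0, 0, 0, 0, 1, 0, 0, 0, 0, 0, 0, 1, 0, 0, 0, 0, 0, 0, 1])

```text
t: 15.25
ee_pos: [635.8, -75.2, 14.9]
orientation: [0.992, -0.125, 0.0, -0.0]
wrist_force: [0.2, -0.1, -0.6]
finger_gap: 0.1
```

Request:
step_arm(steps=[0, 0, 0.0125, 0, 0, 0, 1, 0, 0, 0.0125, 0, 0, 0, 1, 0, 0, 0.0125, 0, 0, 0, 1, 0, 0, 0.0125, 0, 0, 0, 1, 0, 0, 0, 0, 0, 0, 1, 0, 0, 0, 0, 0, 0, 1, 0, 0, 0, 0, 0, 0, 1, 0, 0, 0, 0, 0, 0, 1])

```text
t: 16.25
ee_pos: [635.7, -75.2, 12.9]
orientation: [0.992, -0.125, 0.0, 0.0]
wrist_force: [-0.5, -0.7, 0.1]
finger_gap: 0.5
```

Request:
step_arm(steps=[0, 0, 0.0125, 0, 0, 0, 1, 0, 0, 0.0125, 0, 0, 0, 1, 0, 0, 0.0125, 0, 0, 0, 1, 0, 0, 0, 0, 0, 0, 1, 0, 0, 0, 0, 0, 0, 1, 0, 0, 0, 0, 0, 0, 1, 0, 0, 0, 0, 0, 0, 1, 0, 0, 0, 0, 0, 0, 1])

```text
t: 17.25
ee_pos: [635.7, -75.2, 11.4]
orientation: [0.992, -0.125, 0.0, 0.0]
wrist_force: [0.5, 0.3, -1.2]
finger_gap: 0.1
```

```bash
python3 - <<'E'
from h import *
F=[]
for i in range(4):
    F.append(robot.sense()["wrist_force"]); w=viewer.read_camera("wrist")
print(np.mean(F,0)); save(w,"w4",(200,130,240,150),3.3)
a=cv2.imread("pics/w3.png");b=cv2.imread("pics/w4.png");cv2.imwrite("pics/w34.png",cv2.resize(np.hstack([a,b]),(800,250)))
E
```

```text
[ 0.07642439 -0.24948375 -0.17377035]
```

View pics/w4.png

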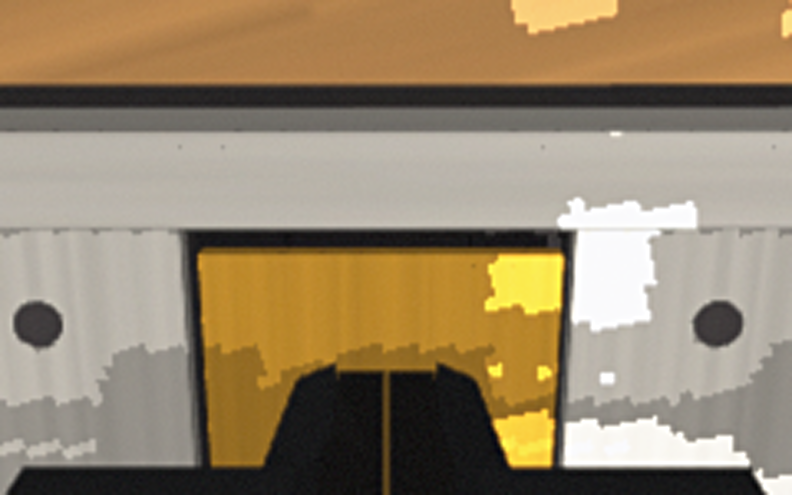

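Request:
step_arm(steps=[0, 0, 0.0125, 0, 0, 0, 1, 0, 0, 0.0125, 0, 0, 0, 1, 0, 0, 0.0125, 0, 0, 0, 1, 0, 0, 0.0125, 0, 0, 0, 1, 0, 0, 0, 0, 0, 0, 1, 0, 0, 0, 0, 0, 0, 1, 0, 0, 0, 0, 0, 0, 1, 0, 0, 0, 0, 0, 0, 1])

```text
t: 18.45
ee_pos: [635.8, -75.2, 9.4]
orientation: [0.992, -0.125, 0.0, 0.0]
wrist_force: [0.4, -0.2, -0.7]
finger_gap: 0.8
```

Request:
step_arm(steps=[0, 0, 0.0125, 0, 0, 0, 1, 0, 0, 0.0125, 0, 0, 0, 1, 0, 0, 0.0125, 0, 0, 0, 1, 0, 0, 0.0125, 0, 0, 0, 1, 0, 0, 0, 0, 0, 0, 1, 0, 0, 0, 0, 0, 0, 1, 0, 0, 0, 0, 0, 0, 1, 0, 0, 0, 0, 0, 0, 1])

```text
t: 19.45
ee_pos: [635.8, -75.2, 7.4]
orientation: [0.992, -0.125, 0.0, 0.0]
wrist_force: [0.0, 0.2, -0.2]
finger_gap: 0.5
```

```bash
python3 - <<'E'
from h import *
st=robot.sense();print(st["wrist_force"],st["ee_pos"])
s=viewer.read_camera("scene")
P=np.array(st["ee_pos"]);print(proj(s,P),proj(s,P+[0,0,15.]),proj(s,P+[0,0,26.]))
save(s,"s2",(270,120,140,120),5)
E
```

```text
[ 0.00550294  0.19041579 -0.18854736] [635.75413126 -75.20719463   7.37737238]
[[320.26975315 223.92736125]] [[320.29456135 220.17106695]] [[320.31312346 217.36051516]]
```

View pics/s2.png

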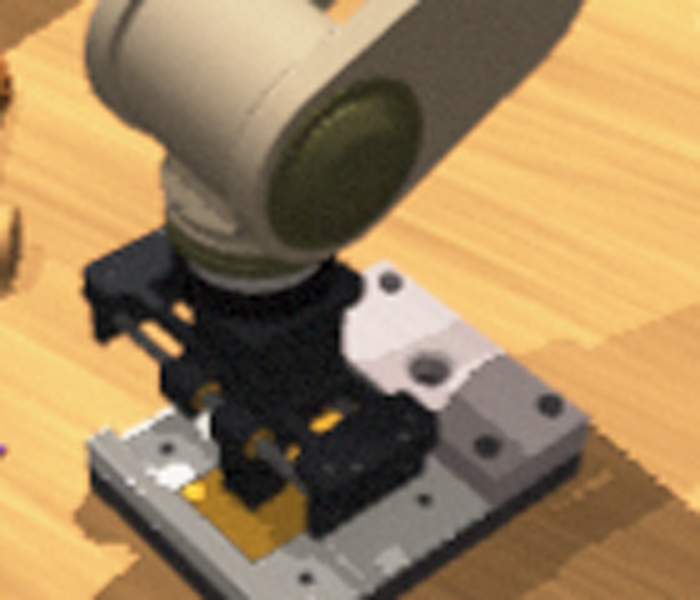

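```bash
python3 - <<'E'
from h import *
st=robot.sense()
s=viewer.read_camera("scene")
Rt=Rn.from_quat(st["orientation"]).as_matrix();P=np.array(st["ee_pos"])
def f(x): return ((proj(s,P+Rt@np.array(x,float))[0]-[270,120])*5).round(0)
for z in(0,-8,-16,-26): print(z,[f([x,y,z]) for x in(9,-9) for y in(-8,8)])
for z in (-64,-50,-40): print(z,[f([x,y,z]) for x in(37,-37) for y in(-93,93)])
print([ray(s,(270+258/5,120+508/5),z).round(1) for z in(15,20,23,26)])
F=[]
c=np.array([589.4,-63.1,-.6]);a=-.252;R=np.array([[np.cos(a),-np.sin(a),0],[np.sin(a),np.cos(a),0],[0,0,1]])
for X in([95,80,38],[95,-80,38],[-45,80,44.5],[-75,0,44.5],[-115,80,44.5],[17+55,30,24],[72,-30,24],[95,80,0]): print(X,((proj(s,R@np.array(X)+c)[0]-[270,120])*5).round(0))
E
```

```text
0 [array([248., 537.]), array([228., 519.]), array([275., 520.]), array([255., 502.])]
-8 [array([248., 527.]), array([228., 509.]), array([275., 510.]), array([255., 492.])]
-16 [array([248., 517.]), array([228., 499.]), array([275., 500.]), array([255., 482.])]
-26 [array([248., 505.]), array([228., 486.]), array([275., 488.]), array([255., 469.])]
-64 [array([319., 589.]), array([ 81., 367.]), array([435., 511.]), array([194., 304.])]
-50 [array([318., 608.]), array([ 82., 386.]), array([433., 530.]), array([195., 323.])]
-40 [array([317., 621.]), array([ 84., 399.]), array([432., 543.]), array([195., 337.])]
[array([632.6, -73.3,  15. ]), array([636. , -70.8,  20. ]), array([638.1, -69.4,  23. ]), array([640.2, -67.9,  26. ])]
[95, 80, 38] [282. 627.]
[95, -80, 38] [ 84. 435.]
[-45, 80, 44.5] [494. 478.]
[-75, 0, 44.5] [429. 365.]
[-115, 80, 44.5] [589. 414.]
[72, 30, 24] [253. 558.]
[72, -30, 24] [179. 488.]
[95, 80, 0] [281. 674.]
```

The scene crop shows the fingertip at raw (321.6,221.6). That is about 25 mm behind the stated TCP, and the wrist picture says the same. About 8 mm of gap should be left above the sheet, so I'll come down faster.

Request:
step_arm(steps=[0, 0, 0.025, 0, 0, 0, 1, 0, 0, 0.025, 0, 0, 0, 1, 0, 0, 0.025, 0, 0, 0, 1, 0, 0, 0.025, 0, 0, 0, 1, 0, 0, 0.025, 0, 0, 0, 1, 0, 0, 0, 0, 0, 0, 1, 0, 0, 0, 0, 0, 0, 1, 0, 0, 0, 0, 0, 0, 1])

```text
t: 20.55
ee_pos: [635.8, -75.2, 2.4]
orientation: [0.992, -0.125, 0.0, 0.0]
wrist_force: [0.1, 0.1, -1.0]
finger_gap: 0.4
```

Request:
step_arm(steps=[0, 0, 0.0125, 0, 0, 0, 1, 0, 0, 0.0125, 0, 0, 0, 1, 0, 0, 0.0125, 0, 0, 0, 1, 0, 0, 0.0125, 0, 0, 0, 1, 0, 0, 0, 0, 0, 0, 1, 0, 0, 0, 0, 0, 0, 1, 0, 0, 0, 0, 0, 0, 1, 0, 0, 0, 0, 0, 0, 1])

```text
t: 21.55
ee_pos: [635.7, -75.2, 0.4]
orientation: [0.992, -0.125, 0.0, -0.0]
wrist_force: [-1.0, -0.0, 1.9]
finger_gap: 0.7
```

Request:
step_arm(steps=[0, 0, 0.0125, 0, 0, 0, 1, 0, 0, 0.0125, 0, 0, 0, 1, 0, 0, 0, 0, 0, 0, 1, 0, 0, 0, 0, 0, 0, 1, 0, 0, 0, 0, 0, 0, 1, 0, 0, 0, 0, 0, 0, 1, 0, 0, 0, 0, 0, 0, 1, 0, 0, 0, 0, 0, 0, 1])

```text
t: 22.55
ee_pos: [635.8, -75.2, -0.7]
orientation: [0.992, -0.125, 0.0, 0.0]
wrist_force: [-0.6, -0.1, 2.4]
finger_gap: 0.7
```

Request:
step_arm(steps=[0, 0, 0.0125, 0, 0, 0, 1, 0, 0, 0.0125, 0, 0, 0, 1, 0, 0, 0, 0, 0, 0, 1, 0, 0, 0, 0, 0, 0, 1, 0, 0, 0, 0, 0, 0, 1, 0, 0, 0, 0, 0, 0, 1, 0, 0, 0, 0, 0, 0, 1, 0, 0, 0, 0, 0, 0, 1])

```text
t: 23.55
ee_pos: [635.8, -75.2, -1.6]
orientation: [0.992, -0.125, 0.0, 0.0]
wrist_force: [0.2, -0.6, 3.2]
finger_gap: 0.7
```

Request:
step_arm(steps=[0, 0, 0.0125, 0, 0, 0, 1, 0, 0, 0.0125, 0, 0, 0, 1, 0, 0, 0, 0, 0, 0, 1, 0, 0, 0, 0, 0, 0, 1, 0, 0, 0, 0, 0, 0, 1, 0, 0, 0, 0, 0, 0, 1, 0, 0, 0, 0, 0, 0, 1, 0, 0, 0, 0, 0, 0, 1])

```text
t: 24.55
ee_pos: [635.7, -75.2, -2.7]
orientation: [0.992, -0.125, 0.0, -0.0]
wrist_force: [-0.6, 0.4, 3.6]
finger_gap: 0.9
```

Request:
step_arm(steps=[0, 0, 0.0125, 0, 0, 0, 1, 0, 0, 0.0125, 0, 0, 0, 1, 0, 0, 0, 0, 0, 0, 1, 0, 0, 0, 0, 0, 0, 1, 0, 0, 0, 0, 0, 0, 1, 0, 0, 0, 0, 0, 0, 1, 0, 0, 0, 0, 0, 0, 1, 0, 0, 0, 0, 0, 0, 1])

```text
t: 25.55
ee_pos: [635.8, -75.2, -3.4]
orientation: [0.992, -0.125, 0.0, 0.0]
wrist_force: [-1.7, 0.8, 5.7]
finger_gap: 0.6
```

Request:
step_arm(steps=[0, 0, 0.0075, 0, 0, 0, 1, 0, 0, 0.0075, 0, 0, 0, 1, 0, 0, 0, 0, 0, 0, 1, 0, 0, 0, 0, 0, 0, 1, 0, 0, 0, 0, 0, 0, 1, -0.05, 0, 0, 0, 0, 0, 1, -0.1, 0, 0, 0, 0, 0, 1, -0.1, 0, 0, 0, 0, 0, 1])

```text
t: 26.55
ee_pos: [627.5, -73.2, -3.4]
orientation: [0.992, -0.125, 0.002, 0.0]
wrist_force: [3.3, -0.3, 6.2]
finger_gap: 0.4
```

```bash
cat > chk.py <<'E'
from h import *
st=robot.sense();print(np.round(st["wrist_force"],1),np.round(st["ee_pos"],1),np.round(st["orientation"],4))
w=viewer.read_camera("wrist");st=robot.sense();print(np.round(st["wrist_force"],1),np.round(st["ee_pos"],1))
hsv=cv2.cvtColor(w["frame"],cv2.COLOR_RGB2HSV);m=cv2.inRange(hsv,(18,150,60),(32,255,255))
q=np.array([589.4,-63.1]);a=-.252
xs=[]
for col in range(262,372,4):
    r=np.where(m[120:300,col])[0]
    if len(r)<8: continue
    g=ray(w,(col,120+r[0]),19.5,st)[:2]-q
    xs.append((g[0]*np.cos(a)+g[1]*np.sin(a)).round(1))
print("sheet rear edge x in cutter",xs)
E
python3 chk.py
```

```text
[ 3.3 -0.3  6.2] [627.5 -73.2  -3.4] [ 9.921e-01 -1.253e-01  2.200e-03  3.000e-04]
[ 2.2 -1.7  6. ] [627.1 -73.1  -3.4]
sheet rear edge x in cutter [np.float64(72.3), np.float64(72.3), np.float64(72.3), np.float64(72.3), np.float64(71.8), np.float64(72.3), np.float64(72.3), np.float64(72.3), np.float64(72.3), np.float64(72.3), np.float64(72.3), np.float64(72.3), np.float64(72.3), np.float64(72.3), np.float64(72.3), np.float64(72.3), np.float64(72.3), np.float64(72.3), np.float64(72.3), np.float64(72.3), np.float64(72.3), np.float64(72.3), np.float64(72.3), np.float64(72.3), np.float64(72.3), np.float64(72.3), np.float64(72.3), np.float64(72.3)]
```

Request:
step_arm(steps=[0, 0, 0.0075, 0, 0, 0, 1, 0, 0, 0.0075, 0, 0, 0, 1, 0, 0, 0, 0, 0, 0, 1, 0, 0, 0, 0, 0, 0, 1, 0, 0, 0, 0, 0, 0, 1, 0, 0, 0, 0, 0, 0, 1, 0, 0, 0, 0, 0, 0, 1, 0, 0, 0, 0, 0, 0, 1])

```text
t: 27.6
ee_pos: [627.1, -73.1, -3.7]
orientation: [0.992, -0.125, 0.002, 0.0]
wrist_force: [0.2, 0.2, 9.1]
finger_gap: 0.6
```

Request:
step_arm(steps=[0, 0, 0.009, 0, 0, 0, 1, 0, 0, 0.009, 0, 0, 0, 1, 0, 0, 0, 0, 0, 0, 1, 0, 0, 0, 0, 0, 0, 1, -0.05, 0, 0, 0, 0, 0, 1, -0.05, 0, 0, 0, 0, 0, 1, -0.05, 0, 0, 0, 0, 0, 1, -0.05, 0, 0, 0, 0, 0, 1])

```text
t: 28.6
ee_pos: [621.0, -71.6, -3.7]
orientation: [0.992, -0.125, 0.004, 0.001]
wrist_force: [4.9, -1.9, 9.3]
finger_gap: -0.1
```

```bash
python3 chk.py | cut -c1-90
```

```text
[ 4.9 -1.9  9.3] [621.  -71.6  -3.7] [ 9.921e-01 -1.254e-01  3.800e-03  6.000e-04]
[ 3.8 -0.8 11.1] [620.8 -71.6  -3.7]
sheet rear edge x in cutter [np.float64(66.3), np.float64(66.3), np.float64(65.8), np.floa
```

Request:
step_arm(steps=[-0.1, 0, 0.005, 0, 0, 0, 1, -0.1, 0, 0, 0, 0, 0, 1, -0.1, 0, 0, 0, 0, 0, 1, -0.1, 0, 0, 0, 0, 0, 1, -0.1, 0, 0, 0, 0, 0, 1, -0.1, 0, 0, 0, 0, 0, 1, -0.05, 0, 0, 0, 0, 0, 1, 0, 0, 0, 0, 0, 0, 1])

```text
t: 29.65
ee_pos: [595.8, -65.2, -3.8]
orientation: [0.992, -0.125, 0.004, 0.001]
wrist_force: [4.1, -1.1, 11.0]
finger_gap: 0.5
```

```bash
python3 chk.py | cut -c1-90
```

```text
[ 4.1 -1.1 11. ] [595.8 -65.2  -3.8] [ 9.921e-01 -1.254e-01  3.800e-03  6.000e-04]
[ 3.6 -1.2 12.2] [595.8 -65.2  -3.8]
sheet rear edge x in cutter [np.float64(40.6), np.float64(40.1), np.float64(40.6), np.floa
```

Request:
step_arm(steps=[-0.1, 0, 0, 0, 0, 0, 1, -0.1, 0, 0, 0, 0, 0, 1, -0.1, 0, 0, 0, 0, 0, 1, -0.1, 0, 0, 0, 0, 0, 1, -0.1, 0, 0, 0, 0, 0, 1, -0.1, 0, 0, 0, 0, 0, 1, -0.1, 0, 0, 0, 0, 0, 1, -0.1, 0, 0, 0, 0, 0, 1])

```text
t: 30.7
ee_pos: [565.4, -57.4, -3.8]
orientation: [0.992, -0.125, 0.005, 0.001]
wrist_force: [5.9, -1.3, 11.0]
finger_gap: 0.3
```

```bash
python3 chk.py | cut -c1-90
```

```text
[ 5.9 -1.3 11. ] [565.4 -57.4  -3.8] [ 9.921e-01 -1.254e-01  4.500e-03  7.000e-04]
[ 4.6 -0.6 11.9] [565.  -57.3  -3.8]
sheet rear edge x in cutter [np.float64(10.8), np.float64(10.8), np.float64(10.8), np.floa
```

Request:
step_arm(steps=[-0.05, 0, 0, 0, 0, 0, 1, -0.05, 0, 0, 0, 0, 0, 1, -0.05, 0, 0, 0, 0, 0, 1, -0.05, 0, 0, 0, 0, 0, 1, -0.05, 0, 0, 0, 0, 0, 1, 0, 0, 0, 0, 0, 0, 1, 0, 0, 0, 0, 0, 0, 1, 0, 0, 0, 0, 0, 0, 1])

```text
t: 31.75
ee_pos: [557.4, -55.4, -3.7]
orientation: [0.992, -0.126, 0.006, 0.001]
wrist_force: [12.8, -1.6, 7.8]
finger_gap: 0.9
```

```bash
python3 chk.py | cut -c1-90
```

```text
[12.8 -1.6  7.8] [557.4 -55.4  -3.7] [ 9.921e-01 -1.255e-01  6.300e-03  9.000e-04]
[12.7 -2.3  7.9] [557.4 -55.4  -3.7]
sheet rear edge x in cutter [np.float64(11.0), np.float64(11.0), np.float64(11.0), np.floa
```

Request:
step_arm(steps=[0, 0, -0.1, 0, 0, 0, 1, 0, 0, -0.9, 0, 0, 0, 1, 0, 0, -1, 0, 0, 0, 1, -0.5, -0.6, -0.8, 0, -0.08, 0, 0, -0.7, -0.8, -0.25, 0, 0, 0, 0, -0.7, -0.8, -0.25, 0, 0, 0, 0, -0.7, -0.8, -0.25, 0, 0, 0, 0, -0.7, -0.8, -0.25, 0, 0, 0, 0])

```text
t: 32.8
ee_pos: [462.1, 127.2, 147.6]
orientation: [0.992, -0.125, -0.006, -0.001]
wrist_force: [0.3, 0.5, 0.4]
finger_gap: 48.4
```

Request:
step_arm(steps=[-0.73, -0.8, -0.2, 0, 0, 0, 0, -0.73, -0.8, -0.2, 0, 0, 0, 0, -0.73, -0.8, -0.2, 0, 0, 0, 0, -0.73, -0.8, 0, 0, 0, 0, 0, -0.2, -0.2, 0, 0, 0, 0, 0, 0, 0, 0, 0, 0, 0, 0, 0, 0, 0, 0, 0, 0, 0, 0, 0, 0, 0, 0, 0, 0])

```text
t: 33.8
ee_pos: [376.7, 288.0, 173.0]
orientation: [0.992, -0.126, -0.006, -0.001]
wrist_force: [0.1, 0.4, -0.2]
finger_gap: 88.5
```

```bash
python3 - <<'E'
from h import *
st=robot.sense();print(np.round(st["ee_pos"],1),np.round(st["orientation"],4),np.round(st["qpos"],2),st["finger_gap"])
w=viewer.read_camera("wrist");save(w,"w5",s=1.25)
for d in spotter.outline_of("punch",w): print(np.round(d["bbox"],1).tolist(),round(d["conf"],2))
for d in spotter.mark_of("punch",w): print(np.round(d["at"],1),ray(w,d["at"],12,st),d["conf"])
for d in spotter.mark_of("stand",w): print(np.round(d["at"],1),ray(w,d["at"],0,st),d["conf"])
E
```

```text
[376.7 288.  173. ] [ 9.92e-01 -1.26e-01 -6.00e-03 -7.00e-04] [0.4  0.29 1.56 0.01 1.3  2.22] 88.54482063507703
[328.3, 90.3, 28.0, 20.8] 0.85
[336.8 101.8] [443.57789843 248.83636503  12.        ] 0.86
[323.1  26.8] [515.05587466 244.9993116    0.        ] 0.79
```

View pics/w5.png

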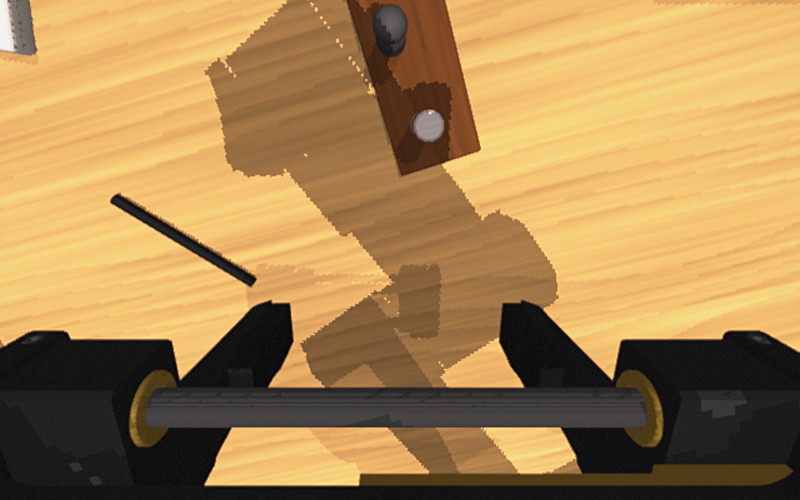

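```bash
python3 - <<'E'
from h import *
st=robot.sense();w=viewer.read_camera("wrist")
g=ray(w,(342.5,100.8),82,st);print(g, ray(w,(336.8,101.8),12,st))
T=viewer.read_camera("top");print(ray(T,(160+57/2.8,100+482/2.8),82))
a=-.252;d=g-st["ee_pos"]
print("tool dx,dy",d[0]*np.cos(a)+d[1]*np.sin(a), d[0]*np.sin(a)-d[1]*np.cos(a))
E
```

```text
[445.47791804 248.61703726  82.        ] [443.25346877 249.36314878  12.        ]
[444.81918608 247.48139361  82.        ]
tool dx,dy 76.9358231150449 21.314105235099152
```

Request:
step_arm(steps=[0.5, 0.13, 0, 0, 0.08, 0, 0, 0.5, 0.13, 0.2, 0, 0, 0, 0, 0.5, 0.13, 0.4, 0, 0, 0, 0, 0.41, 0.13, 0.5, 0, 0, 0, 0, 0, 0, 0.5, 0, 0, 0, 0, 0, 0, 0.3, 0, 0, 0, 0, 0, 0, 0, 0, 0, 0, 0, 0, 0, 0, 0, 0, 0, 0])

```text
t: 35.1
ee_pos: [445.3, 249.7, 97.3]
orientation: [0.992, -0.125, 0.0, -0.0]
wrist_force: [-0.6, 0.3, -0.0]
finger_gap: 88.2
```

```bash
python3 - <<'E'
from h import *
st=robot.sense();w=viewer.read_camera("wrist")
print(np.round(st["ee_pos"],1),np.round(st["orientation"],4))
a=-.252;d=np.array([445.2,248.6,0])-st["ee_pos"]
print("tool dx,dy",d[0]*np.cos(a)+d[1]*np.sin(a), d[0]*np.sin(a)-d[1]*np.cos(a))
E
```

```text
[445.3 249.7  97.3] [ 9.921e-01 -1.252e-01  4.000e-04 -2.000e-04]
tool dx,dy 0.21847557839501874 1.091759476303678
```

Request:
step_arm(steps=[0, 0.03, 0.6, 0, 0, 0, 0, 0, 0, 0.6, 0, 0, 0, 0, 0, 0, 0.5, 0, 0, 0, 0, 0, 0, 0, 0, 0, 0, 1, 0, 0, 0, 0, 0, 0, 1, 0, 0, 0, 0, 0, 0, 1, 0, 0, 0, 0, 0, 0, 1, 0, 0, 0, 0, 0, 0, 1], newtons=25)

```text
t: 36.15
ee_pos: [444.7, 248.5, 29.1]
orientation: [0.992, -0.125, 0.0, -0.0]
wrist_force: [-0.7, -0.1, -0.0]
finger_gap: 40.4
```

Request:
step_arm(steps=[0, 0, 0, 0, 0, 0, 1, 0, 0, 0, 0, 0, 0, 1, 0, 0, -0.1, 0, 0, 0, 1, 0, 0, -0.5, 0, 0, 0, 1, 0, 0, -0.7, 0, 0, 0, 1, 0, 0, -0.7, 0, 0, 0, 1, 0, 0, -0.4, 0, 0, 0, 1, 0, 0, 0, 0, 0, 0, 1])

```text
t: 37.15
ee_pos: [444.9, 248.6, 125.7]
orientation: [0.992, -0.125, 0.001, -0.0]
wrist_force: [0.5, 0.1, -1.9]
finger_gap: 18.9
```

```bash
python3 - <<'E'
from h import *
st=robot.sense();w=viewer.read_camera("wrist");save(w,"w6",(180,160,280,190),2.8)
print(np.round(st["ee_pos"],1),np.round(st["orientation"],4),st["finger_gap"])
for d in spotter.outline_of("punch",w): print(np.round(d["bbox"],1).tolist(),round(d["conf"],2))
E
```

```text
[444.9 248.6 125.7] [ 9.921e-01 -1.252e-01  1.000e-03 -4.000e-04] 18.930584980053805
[295.8, 214.6, 43.2, 87.6] 0.81
```

View pics/w6.png

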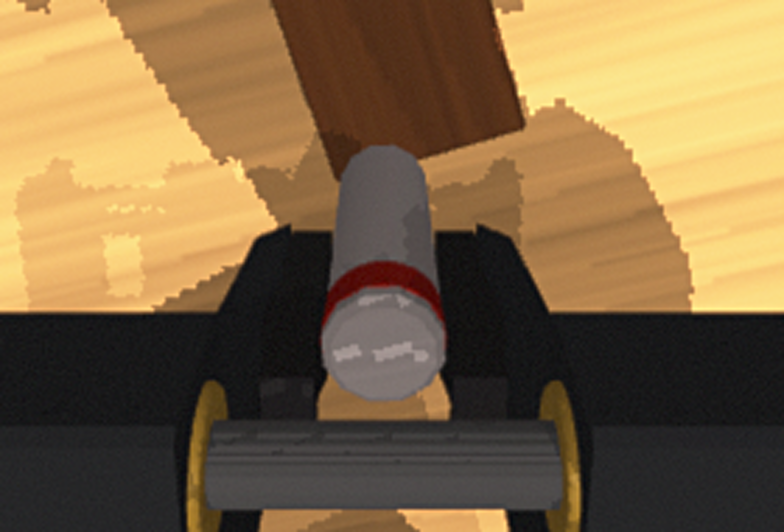

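Request:
step_arm(steps=[0.22, 0.9, 0, 0, 0, 0, 1, 0.22, 0.96, 0, 0, 0, 0, 1, 0.22, 0.96, 0, 0, 0, 0, 1, 0.22, 0.96, 0, 0, 0, 0, 1, 0.22, 0.96, 0, 0, 0, 0, 1, 0.22, 0.96, 0, 0, 0, 0, 1, 0.22, 0.9, 0, 0, 0, 0, 1, 0, 0, 0, 0, 0, 0, 1])

```text
t: 38.25
ee_pos: [438.3, -24.3, 124.0]
orientation: [0.992, -0.127, -0.001, -0.0]
wrist_force: [0.4, 1.4, -2.2]
finger_gap: 19.0
```

```bash
python3 - <<'E'
from h import *
st=robot.sense();w=viewer.read_camera("wrist");save(w,"w7",(150,0,340,240),2.35)
print(np.round(st["ee_pos"],1),np.round(st["orientation"],4),st["finger_gap"])
h=np.array([516.8,-44.4,43.9]);u=proj(w,h,st)[0];print("pred",u,(u-[150,0])*2.35,[d["at"] for d in spotter.mark_of("cutter_hole",w)])
g=cv2.cvtColor(w["frame"],cv2.COLOR_RGB2GRAY);x,y=u.round().astype(int);sub=g[y-25:y+26,x-25:x+26]
m=(sub<70).astype(np.uint8);n,l,s,c=cv2.connectedComponentsWithStats(m)
for i in range(1,n):
    if s[i,4]>60: uv=c[i]+[x-25,y-25];print(s[i],uv,ray(w,uv,43.9,st))
# punch in tool coords
H=np.array(w["hand_eye"]);K=np.array(w["camera_matrix"])
d=H[:3,:3]@np.linalg.inv(K)@np.array([316.8,283,1]);print("punch top tool xy",(H[:3,3]+d*((-53-H[2,3])/d[2])).round(1))
E
```

```text
[438.3 -24.3 124. ] [ 9.919e-01 -1.269e-01 -8.000e-04 -1.000e-04] 19.035049784590203
pred [315.57961106  96.66681478] [389.11208599 227.16701473] [[312.9, 94.2]]
punch top tool xy [  2.9   0.5 -53. ]
```

View pics/w7.png

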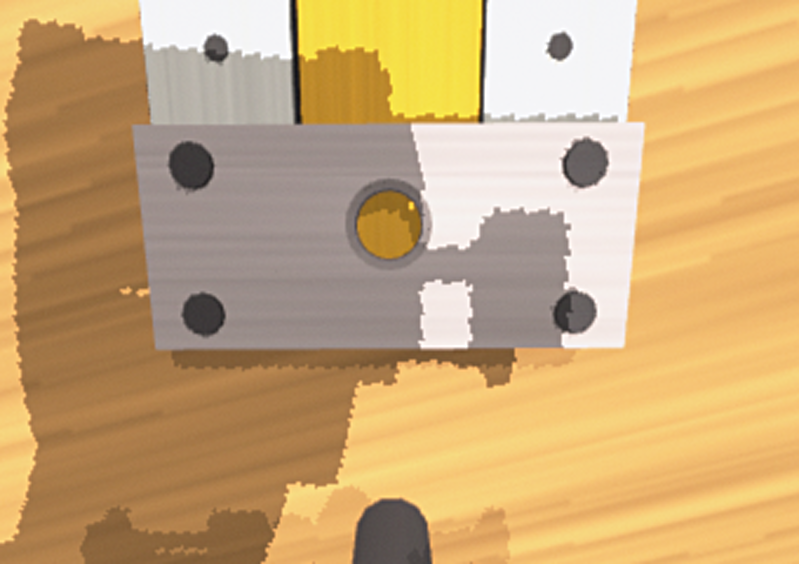

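```bash
python3 - <<'E'
from h import *
st=robot.sense();w=viewer.read_camera("wrist")
h=ray(w,(315.3,95.3),43.9,st);print("hole",h)
H=np.array(w["hand_eye"]);K=np.array(w["camera_matrix"])
def tool(uv,z): d=H[:3,:3]@np.linalg.inv(K)@np.array([*uv,1.]);return (H[:3,3]+d*((z-H[2,3])/d[2])).round(1)
print("foot front edge tool",tool((316.8,212.3),17),tool((316.8,212.3),16),"sides",tool((301.2,235),17),tool((333,235),17))
Rt=Rn.from_quat(st["orientation"]).as_matrix()
print("hole in tool",Rt.T@(h-st["ee_pos"]))
E
```

```text
hole [517.74023292 -42.3022722   43.9       ]
foot front edge tool [ 9.8  0.6 17. ] [10.2  0.6 16. ] sides [-6.2 -9.8 17. ] [-6.2 11.3 17. ]
hole in tool [82.13655161 -0.4827804  80.15610814]
```

Request:
step_arm(steps=[0.6, -0.01, 0, 0, 0, 0, 1, 0.6, -0.01, 0.3, 0, 0, 0, 1, 0.6, 0, 0.4, 0, 0, 0, 1, 0.23, 0, 0.4, 0, 0, 0, 1, 0, 0, 0.25, 0, 0, 0, 1, 0, 0, 0, 0, 0, 0, 1, 0, 0, 0, 0, 0, 0, 1, 0, 0, 0, 0, 0, 0, 1])

```text
t: 39.4
ee_pos: [517.5, -41.9, 71.5]
orientation: [0.992, -0.125, 0.001, 0.0]
wrist_force: [-0.5, -0.1, -2.2]
finger_gap: 18.9
```

```bash
python3 - <<'E'
from h import *
st=robot.sense()
print(np.round(st["ee_pos"],1),np.round(st["orientation"],4),st["wrist_force"])
Rt=Rn.from_quat(st["orientation"]).as_matrix()
print("to go",Rt.T@(np.array([517.4,-42.8,43.9])-st["ee_pos"])-[.3,.6,0])
E
```

```text
[517.5 -41.9  71.5] [ 9.921e-01 -1.253e-01  5.000e-04  1.000e-04] [-0.45940018 -0.09761584 -2.22259068]
to go [-0.19727698  0.24306237 27.55653891]
```

Request:
step_arm(steps=[0, 0, 0.1, 0, 0, 0, 1, 0, 0, 0.1, 0, 0, 0, 1, 0, 0, 0.075, 0, 0, 0, 1, 0, 0, 0.05, 0, 0, 0, 1, 0, 0, 0.05, 0, 0, 0, 1, 0, 0, 0.05, 0, 0, 0, 1, 0, 0, 0, 0, 0, 0, 1, 0, 0, 0, 0, 0, 0, 1])

```text
t: 40.4
ee_pos: [517.3, -42.0, 53.7]
orientation: [0.992, -0.125, -0.0, 0.0]
wrist_force: [-0.5, -2.3, -2.8]
finger_gap: 19.1
```

Request:
step_arm(steps=[0, 0.01, 0.05, 0, 0, 0, 1, 0, 0, 0.05, 0, 0, 0, 1, 0, 0, 0.05, 0, 0, 0, 1, 0, 0, 0.05, 0, 0, 0, 1, 0, 0, 0.025, 0, 0, 0, 1, 0, 0, 0.025, 0, 0, 0, 1, 0, 0, 0, 0, 0, 0, 1, 0, 0, 0, 0, 0, 0, 1])

```text
t: 41.4
ee_pos: [517.3, -42.3, 43.7]
orientation: [0.992, -0.125, -0.0, -0.0]
wrist_force: [-0.7, -2.3, -2.1]
finger_gap: 19.4
```

Request:
step_arm(steps=[0, 0.01, 0.0125, 0, 0, 0, 1, 0, 0, 0.0125, 0, 0, 0, 1, 0, 0, 0.0125, 0, 0, 0, 1, 0, 0, 0.0125, 0, 0, 0, 1, 0, 0, 0.0125, 0, 0, 0, 1, 0, 0, 0, 0, 0, 0, 1, 0, 0, 0, 0, 0, 0, 1, 0, 0, 0, 0, 0, 0, 1])

```text
t: 42.4
ee_pos: [517.3, -42.7, 41.4]
orientation: [0.992, -0.125, 0.0, 0.0]
wrist_force: [0.6, 0.3, -0.3]
finger_gap: 18.8
```

Request:
step_arm(steps=[0, 0, 0.0125, 0, 0, 0, 1, 0, 0, 0, 0, 0, 0, 0.7, 0, 0, 0, 0, 0, 0, 0.5, 0, 0, 0, 0, 0, 0, 0.3, 0, 0, 0, 0, 0, 0, 0.3, 0, 0, 0, 0, 0, 0, 0.3, 0, 0, 0, 0, 0, 0, 0.3, 0, 0, 0, 0, 0, 0, 0.3])

```text
t: 43.4
ee_pos: [517.3, -42.7, 40.8]
orientation: [0.992, -0.125, -0.0, -0.0]
wrist_force: [0.6, 0.2, -0.4]
finger_gap: 61.8
```

Request:
step_arm(steps=[0, 0, -0.2, 0, 0, 0, 0.3, 0, 0, -0.5, 0, 0, 0, 0.3, 0, 0, -0.8, 0, 0, 0, 0.3, 0, 0, -0.8, 0, 0, 0, 0.3, -0.7, 0, -0.4, 0, 0, 0, 0.3, -0.7, 0, 0, 0, 0, 0, 0.3, -0.7, 0, 0, 0, 0, 0, 0.3, 0, 0, 0, 0, 0, 0, 0.3])

```text
t: 44.4
ee_pos: [434.9, -21.5, 149.6]
orientation: [0.992, -0.125, 0.0, 0.0]
wrist_force: [0.3, -0.0, -0.8]
finger_gap: 61.6
```

```bash
python3 - <<'E'
from h import *
st=robot.sense();w=viewer.read_camera("wrist")
print(np.round(st["ee_pos"],1),st["finger_gap"],np.round(st["wrist_force"],1),st["t"])
f=w["frame"][0:260,120:520,::-1];f=cv2.resize(f,None,fx=1.5,fy=1.5)
s=viewer.read_camera("scene");g=cv2.resize(s["frame"][120:260,290:400,::-1],None,fx=3,fy=3)
c=np.zeros((max(f.shape[0],g.shape[0]),min(800,f.shape[1]+g.shape[1]),3),np.uint8)
g=g[:,:c.shape[1]-f.shape[1]] if f.shape[1]<c.shape[1] else g[:,:0]
c[:f.shape[0],:f.shape[1]]=f;c[:g.shape[0],f.shape[1]:]=g;cv2.imwrite("pics/end.png",c)
h=np.array([517.4,-42.8,0])
for z in(92.5,44):print(proj(w,h+[0,0,z],st)[0], (proj(w,h+[0,0,z],st)[0]-[120,0])*1.5)
E
```

```text
[434.9 -21.5 149.6] 61.58734018133805 [ 0.3 -0.  -0.8] 44.4
[316.13288003  90.42487295] [294.19932005 135.63730942]
[316.1839301   91.82993529] [294.27589515 137.74490294]
```

View pics/end.png

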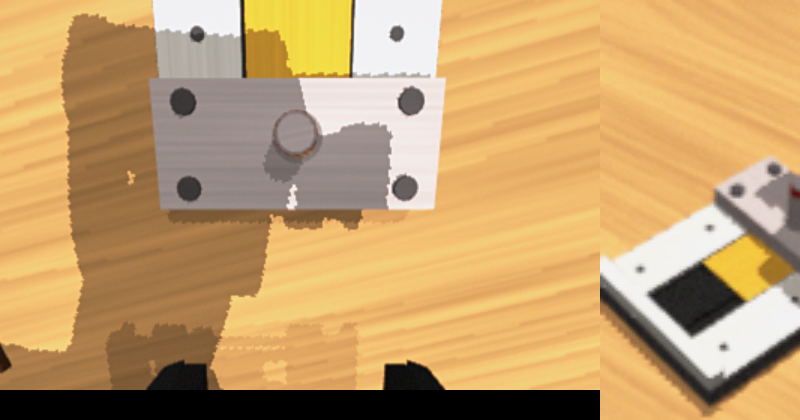

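```bash
python3 - <<'E'
from h import *
s=viewer.read_camera("scene");q=np.array([589.4,-63.1]);a=-.252
for u in((325,207.7),(339.3,220)):
    g=ray(s,u,23.4)[:2]-q;print("rear edge x,y",g[0]*np.cos(a)+g[1]*np.sin(a),-g[0]*np.sin(a)+g[1]*np.cos(a))
print(spotter.mark_of("punch",s)[:1], proj(s,[517.4,-42.8,23]))
print(order.close_job())
E
```

```text
rear edge x,y 11.157876221888792 -25.210998998353233
rear edge x,y 10.250500270677271 31.04728535948786
[{'at': [354.2, 202.1], 'conf': 0.58}] [[355.53084577 198.73941958]]
the job is handed in; nothing more can be done
None
```

The brass sheet is drawn home and the red-banded punch stands released in the cutter's hole. I handed the job in at about 44.5 s; no verdict was reported.

**Sheet:** I pressed it with up to about 12 N as read at the wrist (about 15 N with the sideways load). I drew it about 61 mm until the fingers slipped against the stop. Its rear edge measured 10.8–11.0 mm in the cutter's frame from the wrist camera and 10.3–11.2 mm from the scene camera, where fully home is 10. That is about 1 mm off, inside both the 2 mm limit and the camera error. The clearest sign of the stop is that the sheet stayed put while the fingers slid on.

**Punch:** I lowered it until the wrist force showed it resting on the sheet, then opened the fingers and backed off. The last wrist picture shows its top within about 2 px of where the hole's axis should put it, looking upright. The fingers are clear of everything.

**Disagreements:**
- **Fingertips:** they proved to be about 22–25 mm behind the stated TCP, so finding the sheet took about 10 s longer than planned.
- **Last foot check:** the punch-foot mark in the scene picture was low-confidence (0.58) and 3.6 px off the expected spot. I put that down to network error, because the foot is hidden in the hole.
- **Bystanders:** I did not measure the doming punches or the mallet again at the end. I planned every path clear of them and noticed no contact.

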